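# Clamp a gas bottle, find its cap's thread hand and hold the cap off

### The arm

A 6-joint arm with a two-finger parallel gripper is mounted at the origin on a cart in front of the work surface, level with it; the furniture and walls round the work are solid. World frame = base frame: x ahead of the robot, y to its left, z up, the work surface at z = 0. Lengths are in m, angles in rad, forces in N, time in s.
With the tool pointing down it reaches from about 0.275 to 0.775 m from the base axis. Payload 14.6 kg.
Tool frame: the origin (TCP) lies on the front face of the gripper's body, between the roots of the fingers; the fingertips stand 73 mm ahead of it and the grasp point (between the pads) lies 54 mm ahead of it; z points along the fingers, y is the line along which they close (so a half turn about z gives the same grasp; the last joint's range is limited). The gripper opens to 85 mm and grips with 20 to 120 N. Pads are 22 mm wide; open, the fingers measure 114 mm over their backs; the gripper's body (76 mm by 85 mm) begins 54 mm behind the grasp point. The pads swing forward as they close: fully open they stand 13 mm farther back than shut.
Start: joints at [-1.356, 0.263, -0.048, 1.259, 0, 1.415], TCP at [0.19, -0.49, 0.304] pointing down, gripper open.
Joint ranges: [-2.65, 2.65], [-0.89, 1.7], [-1.18, 1.37], [-2.13, 2.11], [-1.35, 1.29], [-3.14, 3.14]. Speed limits (rad/s): [1.89, 1.89, 2.57, 2.79, 3.14, 3.14].

### API

Orientations are given as a 3x3 rotation matrix whose columns are the frame's x, y, z axes.
In Python, from workcell import bot, grab_frame, get_calibration gives the robot as it stands.
- The arm moves only by the tool carry_out, never from a script. Its argument "plan" is a list of rows, each a list of 3 entries, a list of its own where there are three numbers: the finger opening in mm, from 0 to 85.4, then the shift along the tool's x, y, z in units of 25 mm (1.0 is 25 mm), then the turn, a rotation vector about the tool's x, y, z in units of 10 degrees (1.0 is 10 degrees). In form: [[grip, [tx, ty, tz], [wx, wy, wz]], ...]. A call has 1 to 20 rows; each row shifts and turns the commanded pose from where the row before left it, along the tool's axes as they then stand; what a row does not reach is not made up. A row lasts 1/8 s, in which the tool goes at most 62.5 mm and 10.7 degrees, less where a joint would pass 70% of its speed; a pose out of reach is approached as far as the arm can. A call is refused whole if a number of a shift passes 1 or a number of a turn 1, either way. A call with a gripper value outside its range is refused whole. The fingers move at their own pace and stop on an object; the grip force is fixed at half the most. Time passes only in rows, so rows that do not move let the fingers close. It gives the time, the measured TCP pose, the force, the opening and the grip force at its end, in the units of the state.
- bot.state(): the state, without advancing time (a new reading comes with each control period).
- grab_frame(name): name is "scene" or "side" or "wrist"; returns the picture (480x640x3 uint8, red, green, blue); there is no depth.
- get_calibration(name): a dict with "fx", "fy", "cx", "cy" (pixels), "extrinsics" (4x4, takes a point from camera to world coordinates); the wrist camera has in their place "T_tool_cam" (4x4, takes a point from camera to tool coordinates, whose origin is the TCP and whose axes are the flange's). Camera axes: x right, y down, z forward; pixel columns grow to the right and rows downward; lengths in m; the calibration is good to about 2 mm. A picture is of the moment at which its call begins: read the wrist's pose just before it. get_calibration takes no time and is no camera call.
- bot.hand_in(): hands the job in; it is judged then, once.
The state is a dict: "t": time; "joint_positions": joint angles; "joint_velocities": joint speeds; "joint_torque": joint torques, N m; "ee_pos": TCP position; "orientation": TCP orientation; "force": force on the tool from outside, world axes, zero at the start; "torque": the same for the moment, N m; "opening": opening from 0.0 (shut) to 1.0 (fully open); "finger_force": force on a finger pad.
Only numpy, scipy, OpenCV 4.12 (cv2) and the standard library are available. Lean on these libraries where they do the work, as an engineer would, in place of code of your own. Each camera call takes 0.05 s, during which the arm holds its last target. There are 200 camera calls.

### The job

A gas bottle stands in the working place of the bottle stand, next to a spare one, waiting for its regulator. Swing the clamp loop all the way down onto its rubber boot, then unscrew its cap - the label is gone and fuel-gas outlets are left-handed, so try gently both ways to find which way it loosens - and lift the cap straight off. Finish while still holding the cap in the gripper, a good 5 cm clear above the bottle's outlet and still, with the clamp down and the bottle seated; leave the spare bottle with its cap and the other things on the bench alone.

Things in the scene. Friction and masses are not known exactly. Their poses are not given: they have to be found in the camera images.
- work_place (a point): centre of the floor of the working place, the hexagonal nest (12 mm deep) under the clamp, 12 mm above the bench. Axes of the stand: z up; the spare place lies 145 mm along +y, the clamp's pivot 70 mm along +y, its cross bar when down 120 mm along -y. The stand is a fixed wooden board, 128 mm in x, from 75 mm on the -y side to 210 mm on the +y side.
- clamp (a joint): hinge of the clamp loop, rad: 0 = down, its two steel rods resting on the boot's rim on both sides of the bottle; about 1.5 = upright. A stiff hinge: it stays where it is left and takes about 5 N at the cross bar to move either way.
- clamp_grip (a point): middle of the clamp's cross bar, at its wooden sleeve (15 mm diameter, 58 mm long along the stand's x), 190 mm from the pivot. It swings in the stand's y-z plane over the working bottle's cap (40 mm clear of it) down to 42 mm above the bench, just beyond the end of the board. The point turns with the clamp; its x axis lies along the bar.
- clamp_pivot (a point): centre of the clamp's hinge axis on the stand, 42 mm above the bench; the axis runs along the stand's x
- bottle_1: gas bottle 1: loose, about 0.7 kg, bare steel, 54 mm diameter, on a black hexagonal rubber boot (80 mm across flats, 25 mm high). Origin: centre of its underside, z up; cap seat 100 mm and top of the brass outlet stub 125 mm above it. Either bottle may stand in the working place; they look alike, but one has a right-hand thread, the other a left-hand one.
- bottle_2: gas bottle 2: loose, about 0.7 kg, bare steel, 54 mm diameter, on a black hexagonal rubber boot (80 mm across flats, 25 mm high). Origin: centre of its underside, z up; cap seat 100 mm and top of the brass outlet stub 125 mm above it. Either bottle may stand in the working place; they look alike, but one has a right-hand thread, the other a left-hand one.
- cap_1_centre (a point): centre (half-way up, on the axis) of the grey ribbed cap of bottle 1: 50 mm diameter, 34 mm high, open below, 45 g; to be gripped round its side from above. z axis up. Screwed down, this point is 117 mm above its bottle's origin. It can be lifted only 1 mm, plus 4 mm per rad turned, before it catches in its thread.
- cap_2_centre (a point): centre (half-way up, on the axis) of the grey ribbed cap of bottle 2: 50 mm diameter, 34 mm high, open below, 45 g; to be gripped round its side from above. z axis up. Screwed down, this point is 117 mm above its bottle's origin. It can be lifted only 1 mm, plus 4 mm per rad turned, before it catches in its thread.
- cap_1: cap 1 again; origin at the centre of its lower rim. Quick two-start thread: the wrong way it meets a hard stop within 0.25 rad; the right way it turns easily, in its seat, and is free after 1.3 rad (best 1.5 to 2.0; a second stop comes at 2.3). A right-hand cap loosens counter-clockwise seen from above, a left-hand one clockwise.
- cap_2: cap 2 again; origin at the centre of its lower rim. Quick two-start thread: the wrong way it meets a hard stop within 0.25 rad; the right way it turns easily, in its seat, and is free after 1.3 rad (best 1.5 to 2.0; a second stop comes at 2.3). A right-hand cap loosens counter-clockwise seen from above, a left-hand one clockwise.
- spanner_17: bystander: steel open-ended spanner, 191 mm, lying along the far side of the stand; not needed
- barrel_tap: bystander: brass barrel tap, 104 mm, on the right; not needed
- tape_roll: bystander: roll of tape, 93 mm, on the left; not needed
- old_key: bystander: big iron key, 99 mm, on the left; not needed
- whetstone: bystander: grey whetstone, 152 x 48 x 24 mm, on the left at the back; not needed
There are look-alikes about, which are no part of the job. What is shaped like the cap_1 but green is not meant.

How it is judged:
By the outcome, as a careful person would: the job done as asked, in the order asked, and still so for the second after the job is handed in, while the arm keeps its last pose, push and grip.
It also fails if it takes over 54 s, if anything falls off the work surface, if the arm or the gripper's body presses on something with over 40 N, if the wrist force passes 120 N, or if a joint passes its speed limit or range.

## Working session

There is one attempt and no reset: what is moved stays moved. The work goes in short steps, Python scripts to look and compute and a tool call to move; the robot and the scene stay as the last step left them, time stands still between calls to the robot, and variables do not carry over. Pictures are saved under pics/ and viewed, at most 10 in all, crops included, and the job is handed in when it is done.

Besides the shell and the picture viewer there is one more tool, called after ">>>" in YAML: its name, and indented under it one key for each argument. carry_out: Moves the arm, as the interface text tells. Its arguments: {"type":"object","properties":{"plan":{"type":"array","items":{"type":"array"}}},"required":["plan"]}

```bash
mkdir -p pics; ls; python3 - <<'E'
from workcell import bot, grab_frame, get_calibration
import cv2
for n in ("scene","side"):
    im=grab_frame(n); cv2.imwrite(f"pics/{n}0.png",im[:,:,::-1]); c=get_calibration(n); print(n,c)
print(get_calibration("wrist")); s=bot.state(); print(s)
E
```

```text
pics
scene {'fx': 602.74912603351, 'fy': 602.74912603351, 'cx': 318.3216473061374, 'cy': 243.51159498728396, 'extrinsics': array([[ 5.02370648e-01, -3.98181891e-01,  7.67512159e-01,
        -7.54977613e-01],
       [-8.64652071e-01, -2.30601315e-01,  4.46318081e-01,
        -8.03057232e-01],
       [-7.26463960e-04, -8.87848081e-01, -4.60136129e-01,
         8.50889746e-01],
       [ 0.00000000e+00,  0.00000000e+00,  0.00000000e+00,
         1.00000000e+00]])}
side {'fx': 578.4230672961019, 'fy': 578.4230672961019, 'cx': 319.6034959968569, 'cy': 237.007235212585, 'extrinsics': array([[ 0.94636591, -0.16559867,  0.27743222,  0.14179697],
       [-0.32271221, -0.44258457,  0.83664552, -1.20954619],
       [-0.01576016, -0.88130357, -0.47228767,  0.75088106],
       [ 0.        ,  0.        ,  0.        ,  1.        ]])}
{'fx': 383.7438143765931, 'fy': 383.7438143765931, 'cx': 318.5880150913988, 'cy': 246.58733751664897, 'T_tool_cam': array([[-5.85885264e-04, -9.48070067e-01, -3.18061007e-01,
         8.21241551e-02],
       [ 9.99999779e-01, -6.55075414e-04,  1.10583367e-04,
         5
[... 305 characters left out ...]
920712e-05,  1.41546461e+00]), 'joint_velocities': array([-0.00094818,  0.00014954,  0.00170433, -0.00222325,  0.00018325,
       -0.00110355]), 'joint_torque': array([ 3.16784448e-03, -6.38578534e+01,  3.85065937e+01,  1.00245475e-02,
        1.03267402e-05, -3.06934032e-05]), 'ee_pos': array([ 0.18969367, -0.48934913,  0.3034876 ]), 'orientation': array([[ 9.32394902e-01,  3.61441141e-01, -2.21026971e-04],
       [ 3.61441191e-01, -9.32394496e-01,  8.76573004e-04],
       [ 1.10745215e-04, -8.97200451e-04, -9.99999591e-01]]), 'force': array([ 0.35758181,  0.70042069, -0.54580407]), 'torque': array([-0.00236556,  0.03418366,  0.02905868]), 'finger_force': 0.0, 'opening': 1.0048980944282382}
```

View pics/scene0.png

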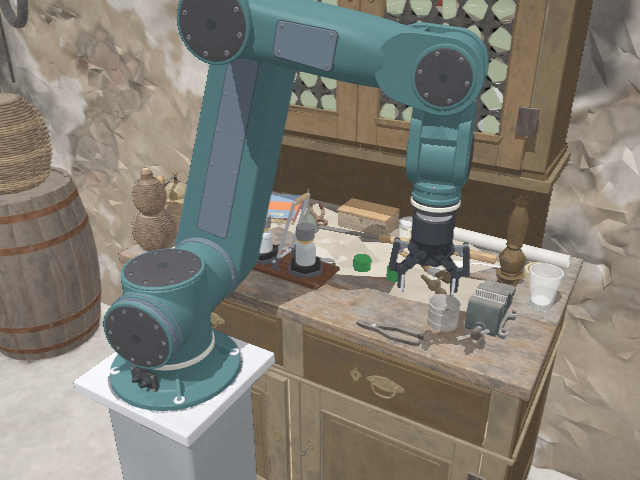

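View pics/side0.png

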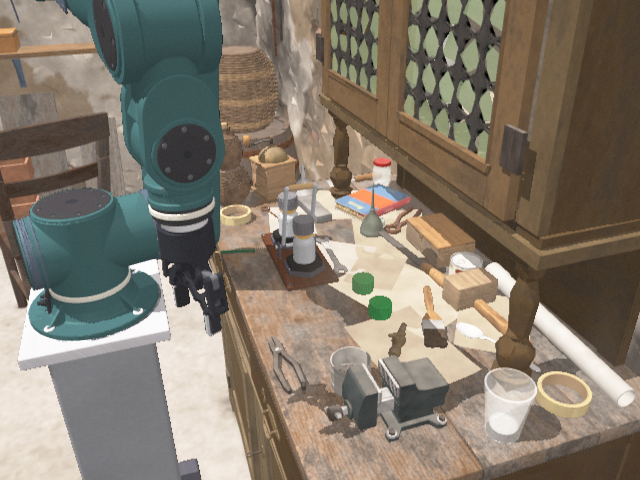

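The side view shows the stand at about (230-340, 180-285): the working bottle's cap is near (303,227), the spare is behind it, and the clamp is upright. I'll enlarge both views.

```bash
python3 - <<'E'
import cv2
a=cv2.imread("pics/side0.png")[170:300,225:375]; cv2.imwrite("pics/sc.png",cv2.resize(a,(750,650)[:2],interpolation=cv2.INTER_CUBIC)[:600])
b=cv2.imread("pics/scene0.png")[180:300,220:380]; cv2.imwrite("pics/cc.png",cv2.resize(b,None,fx=5,fy=5,interpolation=cv2.INTER_CUBIC))
E
```

```text
(no output)
```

View pics/sc.png

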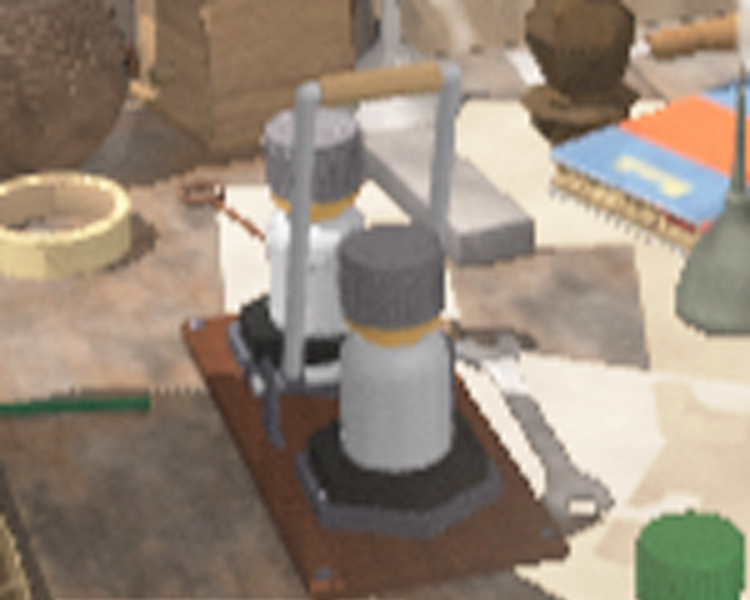

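View pics/cc.png

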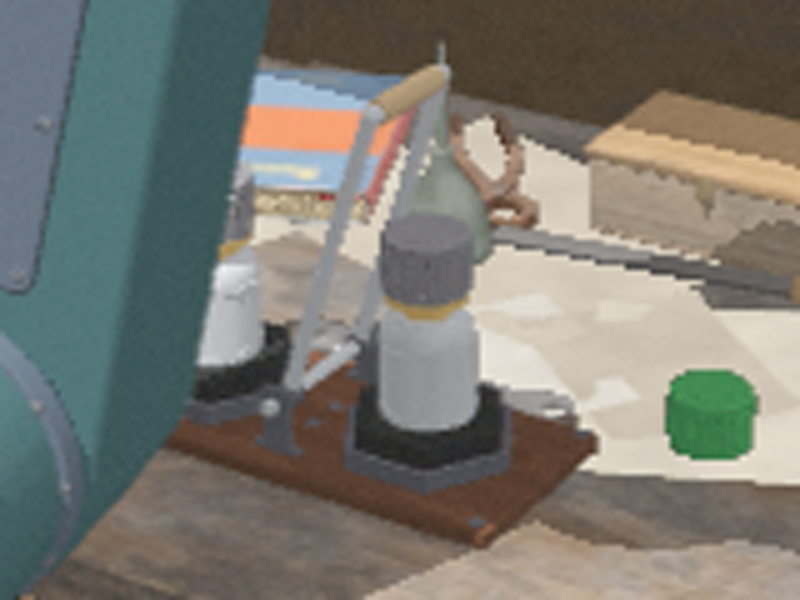

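```bash
cat > h.py <<'E'
import numpy as np
from workcell import bot, grab_frame, get_calibration
def ray(n,u,v):
    c=get_calibration(n); E=np.array(c["extrinsics"])
    d=E[:3,:3]@np.array([(u-c["cx"])/c["fx"],(v-c["cy"])/c["fy"],1]); return E[:3,3],d/np.linalg.norm(d)
def tri(p,q):
    (a,d),(b,e)=p,q; s=np.linalg.lstsq(np.c_[d,-e],b-a,rcond=None)[0]
    A=a+d*s[0];B=b+e*s[1]; return (A+B)/2,np.linalg.norm(A-B)
def atz(p,z): a,d=p; return a+d*(z-a[2])/d[2]
E
python3 - <<'E'
from h import *
np.set_printoptions(precision=4,suppress=True)
S=lambda u,v:ray("side",225+u/5,170+v/5); C=lambda u,v:ray("scene",220+u/5,180+v/5)
for n,a,b in [("captop",(391,247),(428,235)),("bar",(380,82),(411,92)),("barL",(307,90),(368,112)),("barR",(450,72),(440,75)),("pivL",(293,380),(270,408)),("cornN",(315,590),(483,543)),("cornR",(567,550),(597,440))]:
    print(n,*tri(S(*a),C(*b)))
print("captop@z", atz(S(391,247),.146),atz(C(428,235),.146))
print("spare",atz(S(313,128),.146))
for c in [(315,590),(567,550),(187,325)]: print(atz(S(*c),.024))
E
```

```text
captop [ 0.4898 -0.0396  0.1447] 0.0005647042244777309
bar [ 0.49   -0.0301  0.2255] 0.00030406339295788697
barL [ 0.4567 -0.0244  0.2248] 0.0012114487186637968
barR [ 0.5249 -0.0267  0.2228] 0.0016171162955435135
pivL [0.461  0.0486 0.03  ] 0.005168714176098061
cornN [ 0.4261 -0.1103  0.0083] 0.003844643057219285
cornR [ 0.5511 -0.1124  0.0072] 0.0014654988084865752
captop@z [ 0.4893 -0.0416  0.146 ] [ 0.4869 -0.0414  0.146 ]
spare [0.4928 0.1032 0.146 ]
[ 0.4213 -0.1304  0.024 ]
[ 0.5413 -0.1384  0.024 ]
[0.4284 0.1428 0.024 ]
```

>>> carry_out:
  plan:
    - [50, [0, 0, -0.2], [0, 0, -1]]
    - [50, [0, 0, -0.2], [0, 0, -1]]
    - [50, [0, 0, -0.2], [0, 0, -1]]
    - [50, [0, 0, -0.2], [0, 0, -1]]
    - [50, [0, 0, -0.2], [0, 0, -1]]
    - [50, [0, 0, -0.2], [0, 0, -1]]
    - [50, [0, 0, -0.2], [0, 0, -1]]
    - [50, [0, 0, -0.2], [0, 0, -1]]
    - [50, [0, 0, 0], [0, 0, -1]]
    - [50, [0, 0, 0], [0, 0, -1]]
    - [50, [0, 0, 0], [0, 0, -1]]
    - [50, [0, 0, 0], [0, 0, -1]]
    - [50, [0, 0, 0], [0, 0, -1]]
    - [50, [0, 0, 0], [0, 0, -1]]
    - [50, [0, 0, 0], [0, 0, -1]]
    - [50, [0, 0, 0], [0, 0, -0.76]]

```text
t: 2.1
ee_pos: [0.1897, -0.4894, 0.3436]
orientation: [[-1.0, 0.016, -0.0], [0.016, 1.0, 0.001], [0.0, 0.001, -1.0]]
force: [-0.1, 0.0, -0.4]
opening: 0.59
finger_force: 0.0
```

>>> carry_out:
  plan:
    - [50, [-0.65, 1, 0], [0, 0, 0]]
    - [50, [-0.65, 1, 0], [0, 0, 0]]
    - [50, [-0.65, 1, 0], [0, 0, 0]]
    - [50, [-0.65, 1, 0], [0, 0, 0]]
    - [50, [-0.65, 1, 0], [0, 0, 0]]
    - [50, [-0.65, 1, 0], [0, 0, 0]]
    - [50, [-0.65, 1, 0], [0, 0, 0]]
    - [50, [-0.65, 1, 0], [0, 0, 0]]
    - [50, [-0.65, 1, 0], [0, 0, 0]]
    - [50, [-0.65, 1, 0], [0, 0, 0]]
    - [50, [-0.65, 1, 0], [0, 0, 0]]
    - [50, [-0.65, 1, 0], [0, 0, 0]]
    - [50, [-0.65, 1, 0], [0, 0, 0]]
    - [50, [-0.65, 1, 0], [0, 0, 0]]
    - [50, [-0.65, 1, 0], [0, 0, 0]]
    - [50, [-0.65, 1, 0], [0, 0, 0]]
    - [50, [-0.65, 1, 0], [0, 0, 0]]
    - [50, [-0.65, 1, 0], [0, 0, 0]]
    - [50, [0, 0, 0], [0, 0, 0]]

```text
t: 4.47
ee_pos: [0.4923, -0.0446, 0.3434]
orientation: [[-1.0, 0.019, -0.001], [0.019, 1.0, 0.0], [0.001, 0.0, -1.0]]
force: [-0.5, 0.5, -0.3]
opening: 0.586
finger_force: 0.0
```

```bash
python3 - <<'E'
from h import *
import cv2
np.set_printoptions(precision=4,suppress=True)
s=bot.state(); print(s["t"],s["ee_pos"],s["joint_positions"],s["force"]); print(s["orientation"])
c=get_calibration("wrist"); T=np.eye(4);T[:3,:3]=s["orientation"];T[:3,3]=s["ee_pos"];M=np.linalg.inv(T@np.array(c["T_tool_cam"]))
for p in [(.49,-.03,.2255),(.4885,-.041,.146),(.4928,.1032,.146)]:
    q=M[:3,:3]@p+M[:3,3]; print(p,q[0]/q[2]*c["fx"]+c["cx"],q[1]/q[2]*c["fy"]+c["cy"])
cv2.imwrite("pics/w1.png",grab_frame("wrist")[:,:,::-1])
E
```

```text
4.475 [ 0.4923 -0.0446  0.3434] [-0.2554  0.2012 -0.0256  1.3447  0.0002 -0.2364] [-0.4548  0.5494 -0.3046]
[[-0.9998  0.019  -0.0007]
 [ 0.019   0.9998  0.0004]
 [ 0.0007  0.0004 -1.    ]]
(0.49, -0.03, 0.2255) 346.8038843944087 275.0662793597124
(0.4885, -0.041, 0.146) 323.95959021795187 230.80730434587284
(0.4928, 0.1032, 0.146) 522.6412932393253 232.7446451554998
```

View pics/w1.png

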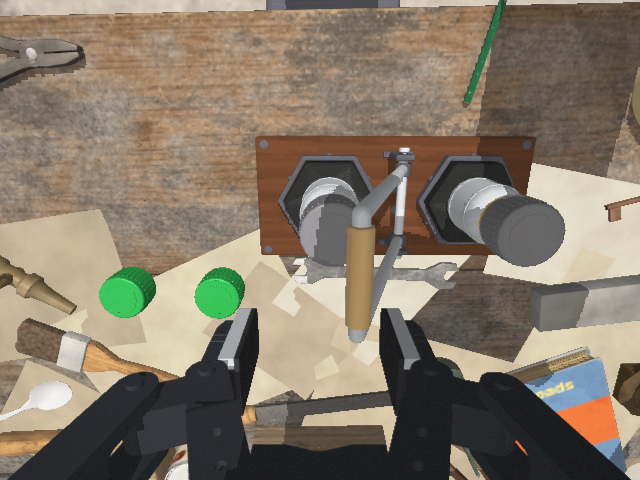

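The wrist view shows the sleeve from (360,225) to (357,330), about 6 mm further +y than triangulated. The working cap's top is near (331,229). I'll centre on the bar, descend and grip it.

>>> carry_out:
  plan:
    - [50, [0, 0.8, 0], [0, 0, 0]]
    - [50, [0, 0, 0.6], [0, 0, 0]]
    - [50, [0, 0, 0.7], [0, 0, 0]]
    - [50, [0, 0, 0.7], [0, 0, 0]]
    - [50, [0, 0, 0.6], [0, 0, 0]]
    - [20, [0, 0, 0], [0, 0, 0]]
    - [10, [0, 0, 0], [0, 0, 0]]
    - [5, [0, 0, 0], [0, 0, 0]]
    - [5, [0, 0, 0], [0, 0, 0]]

```text
t: 5.65
ee_pos: [0.492, -0.0258, 0.2794]
orientation: [[-1.0, 0.021, 0.0], [0.021, 1.0, -0.0], [-0.0, -0.0, -1.0]]
force: [-4.3, 1.0, 6.5]
opening: 0.157
finger_force: 59.0
```

>>> carry_out:
  plan:
    - [5, [0, -0.64, 0.24], [0, 0, 0]]
    - [5, [0, -0.62, 0.3], [0, 0, 0]]
    - [5, [0, -0.59, 0.35], [0, 0, 0]]
    - [5, [0, -0.55, 0.4], [0, 0, 0]]
    - [5, [0, -0.52, 0.45], [0, 0, 0]]
    - [5, [0, -0.47, 0.49], [0, 0, 0]]
    - [5, [0, -0.43, 0.53], [0, 0, 0]]
    - [5, [0, 0, 0], [0, 0, 0]]

```text
t: 6.65
ee_pos: [0.4904, -0.1214, 0.209]
orientation: [[-1.0, 0.022, 0.0], [0.022, 1.0, 0.001], [-0.0, 0.001, -1.0]]
force: [4.5, 4.1, -8.4]
opening: 0.152
finger_force: 58.5
```

>>> carry_out:
  plan:
    - [5, [0, -0.38, 0.57], [0, 0, 0]]
    - [5, [0, -0.32, 0.6], [0, 0, 0]]
    - [5, [0, -0.27, 0.63], [0, 0, 0]]
    - [5, [0, -0.21, 0.65], [0, 0, 0]]
    - [5, [0, -0.15, 0.67], [0, 0, 0]]
    - [5, [0, -0.09, 0.5], [0, 0, 0]]
    - [5, [0, 0, 0], [0, 0, 0]]

```text
t: 7.52
ee_pos: [0.4896, -0.1545, 0.1184]
orientation: [[-1.0, 0.02, 0.001], [0.02, 1.0, 0.007], [-0.001, 0.007, -1.0]]
force: [7.6, 21.2, -5.0]
opening: 0.148
finger_force: 58.5
```

>>> carry_out:
  plan:
    - [5, [0, 0.08, 0.2], [0, 0, 0]]
    - [5, [0, 0, 0.25], [0, 0, 0]]
    - [5, [0, 0, 0.25], [0, 0, 0]]
    - [5, [0, 0, 0], [0, 0, 0]]

```text
t: 8.02
ee_pos: [0.4903, -0.1544, 0.103]
orientation: [[-1.0, 0.02, 0.003], [0.02, 1.0, 0.001], [-0.003, 0.001, -1.0]]
force: [-0.9, 10.1, 17.7]
opening: 0.151
finger_force: 64.0
```

>>> carry_out:
  plan:
    - [5, [0, 0, 0.12], [0, 0, 0]]
    - [5, [0, 0, 0], [0, 0, 0]]

```text
t: 8.28
ee_pos: [0.4903, -0.1544, 0.1019]
orientation: [[-1.0, 0.02, 0.004], [0.02, 1.0, -0.0], [-0.004, 0.0, -1.0]]
force: [-11.9, 14.3, 58.1]
opening: 0.148
finger_force: 68.4
```

>>> carry_out:
  plan:
    - [5, [0, 0, -0.08], [0, 0, 0]]
    - [35, [0, 0, 0], [0, 0, 0]]
    - [35, [0, 0, 0], [0, 0, 0]]
    - [35, [0, 0, -0.5], [0, 0, 0]]
    - [50, [0, 0, -1], [0, 0, 0]]
    - [60, [0, 0, -1], [0, 0, 0]]
    - [80, [0, 0, -1], [0, 0, 0]]
    - [85, [0, 0, -1], [0, 0, 0]]
    - [85, [0, 0, -1], [0, 0, 0]]
    - [85, [0, 0, -1], [0, 0, 0]]
    - [85, [0, 0.8, 0], [0, 0, 0]]
    - [85, [0, 0.9, 0], [0, 0, 0]]
    - [85, [0, 0.9, 0], [0, 0, 0]]
    - [85, [0, 0.9, 0], [0, 0, 0]]
    - [85, [0, 0.9, 0], [0, 0, 0]]
    - [85, [0, 0, 0], [0, 0, 0]]

```text
t: 10.28
ee_pos: [0.4912, -0.0432, 0.2631]
orientation: [[-1.0, 0.019, -0.001], [0.019, 1.0, 0.0], [0.001, 0.0, -1.0]]
force: [1.3, 0.1, 1.1]
opening: 0.996
finger_force: 0.0
```

```bash
python3 - <<'E'
from h import *
import cv2
np.set_printoptions(precision=4,suppress=True)
s=bot.state(); print(s["t"],s["ee_pos"],s["joint_positions"],s["force"])
c=get_calibration("wrist"); T=np.eye(4);T[:3,:3]=s["orientation"];T[:3,3]=s["ee_pos"];M=np.linalg.inv(T@np.array(c["T_tool_cam"]))
for p in [(.489,-.037,.146),(.489+.025,-.037,.146),(.489-.025,-.037,.146),(.489,-.037+.025,.146),(.489,-.037-.025,.146)]:
    q=M[:3,:3]@p+M[:3,3]; print(p,q[0]/q[2]*c["fx"]+c["cx"],q[1]/q[2]*c["fy"]+c["cy"])
w=grab_frame("wrist")[:,:,::-1]; b=grab_frame("side")[:,:,::-1][165:315,225:375]
cv2.imwrite("pics/w2.png",w); cv2.imwrite("pics/s2.png",cv2.resize(b,(600,600),interpolation=cv2.INTER_CUBIC))
E
```

```text
10.275 [ 0.4912 -0.0432  0.2631] [-0.2531  0.2263 -0.2121  1.1333  0.0001 -0.2341] [1.3364 0.1493 1.0989]
(0.489, -0.037, 0.146) 331.0486861931413 276.09382972402716
(0.514, -0.037, 0.146) 331.47118930940553 318.2083173371676
(0.46399999999999997, -0.037, 0.146) 330.5916327858146 230.53542004506508
(0.489, -0.011999999999999997, 0.146) 378.4829007634091 275.2325895264589
(0.489, -0.062, 0.146) 283.68566400183414 276.9537773158448
```

View pics/w2.png

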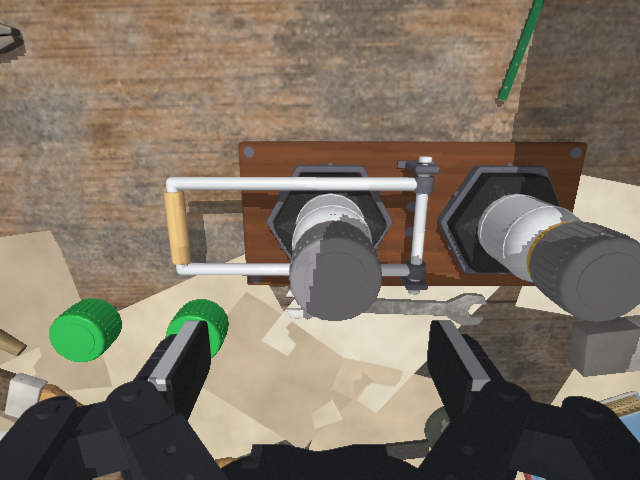

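View pics/s2.png

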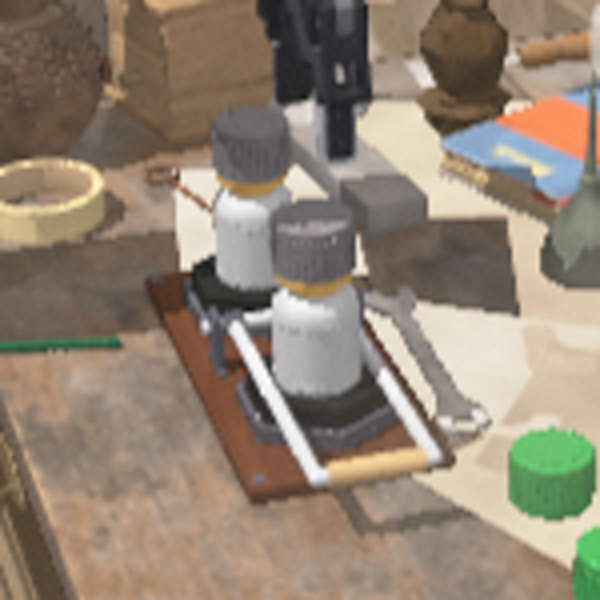

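```bash
python3 - <<'E'
from h import *
np.set_printoptions(precision=4,suppress=True)
s=bot.state();c=get_calibration("wrist"); T=np.eye(4);T[:3,:3]=s["orientation"];T[:3,3]=s["ee_pos"];W=T@np.array(c["T_tool_cam"])
def wr(u,v): return W[:3,3],W[:3,:3]@np.array([(u-c["cx"])/c["fx"],(v-c["cy"])/c["fy"],1])
S=lambda u,v:ray("side",225+u/4,165+v/4)
for n,a,b in [("bar",(376,466),(177,228)),("cap",(314,220),(335.5,278)),("endL",(318,475),(173,183)),("endR",(437,455),(182,268)),]: print(n,*tri(S(*a),wr(*b)))
E
```

```text
bar [ 0.4888 -0.1561  0.0425] 0.0020240338560422334
cap [ 0.492  -0.0359  0.1415] 0.0007831645970230934
endL [ 0.4542 -0.1543  0.0428] 0.0006076537191844932
endR [ 0.524  -0.1571  0.0422] 0.0004943314211287314
```

The clamp is down: the bar is at z ≈ 42 mm and its rods lie on the boot. Next I'll centre on the cap at (0.491, -0.0355) and grip it.

>>> carry_out:
  plan:
    - [85, [0, 0.3, 0], [0, 0, 0]]
    - [85, [0, 0, 0.7], [0, 0, 0]]
    - [85, [0, 0, 0.7], [0, 0, 0]]
    - [85, [0, 0, 0.7], [0, 0, 0]]
    - [85, [0, 0, 0.7], [0, 0, 0]]
    - [85, [0, 0, 0.5], [0, 0, 0]]
    - [60, [0, 0, 0], [0, 0, 0]]
    - [45, [0, 0, 0], [0, 0, 0]]
    - [40, [0, 0, 0], [0, 0, 0]]
    - [40, [0, 0, 0], [0, 0, 0]]

```text
t: 11.62
ee_pos: [0.4922, -0.0366, 0.1818]
orientation: [[-1.0, 0.021, 0.002], [0.021, 1.0, 0.002], [-0.001, 0.002, -1.0]]
force: [-0.6, 7.6, 5.2]
opening: 0.573
finger_force: 61.7
```

>>> carry_out:
  plan:
    - [40, [0, -0.04, 0], [0, 0, 0.3]]
    - [40, [0, 0, 0], [0, 0, 0.3]]
    - [40, [0, 0, 0], [0, 0, 0]]

```text
t: 12.0
ee_pos: [0.4918, -0.0369, 0.1818]
orientation: [[-0.992, 0.125, 0.001], [0.125, 0.992, 0.004], [-0.001, 0.004, -1.0]]
force: [-2.6, 14.5, 9.0]
opening: 0.575
finger_force: 62.0
```

```bash
cat > st.py <<'E'
from h import *
np.set_printoptions(precision=3,suppress=True)
s=bot.state(); R=s["orientation"]; print(s["t"],s["ee_pos"],"yaw",np.degrees(np.arctan2(R[1,0],R[0,0])),"F",s["force"],"T",s["torque"],s["opening"],s["joint_positions"])
E
python3 st.py
```

```text
12.0 [ 0.492 -0.037  0.182] yaw 172.81673555008354 F [-2.592 14.459  8.971] T [2.791 0.529 0.041] 0.5747443599210912 [-0.242  0.282 -0.371  0.918  0.004 -0.117]
```

>>> carry_out:
  plan:
    - [40, [0, 0.08, 0], [0, 0, 0.3]]
    - [40, [0, 0, 0], [0, 0, 0.3]]
    - [40, [0, 0, 0], [0, 0, 0]]

```text
t: 12.38
ee_pos: [0.4922, -0.0356, 0.1818]
orientation: [[-0.974, 0.228, 0.001], [0.228, 0.974, 0.002], [-0.001, 0.002, -1.0]]
force: [-1.9, 8.6, 7.0]
opening: 0.579
finger_force: 61.9
```

```bash
python3 st.py
```

```text
12.375 [ 0.492 -0.036  0.182] yaw 166.79896712337217 F [-1.907  8.572  7.045] T [1.455 0.46  0.285] 0.5787457163641558 [-0.238  0.282 -0.37   0.918  0.002 -0.008]
```

>>> carry_out:
  plan:
    - [40, [0, 0.06, 0], [0, 0, 0.2]]
    - [40, [0, 0, 0], [0, 0, 0.2]]
    - [40, [0, 0, 0], [0, 0, 0]]

```text
t: 12.75
ee_pos: [0.4921, -0.0345, 0.1817]
orientation: [[-0.955, 0.295, -0.0], [0.295, 0.955, 0.0], [0.0, 0.0, -1.0]]
force: [-5.7, 3.0, 8.8]
opening: 0.573
finger_force: 62.4
```

```bash
python3 st.py
```

```text
12.75 [ 0.492 -0.035  0.182] yaw 162.84179822010665 F [-5.677  2.99   8.845] T [0.322 1.23  1.   ] 0.5726413423553599 [-0.235  0.282 -0.37   0.919  0.     0.064]
```

Torque rises to 1 N·m clockwise, which is the stop. Now counter-clockwise.

>>> carry_out:
  plan:
    - [40, [0, 0.04, 0], [0, 0, -0.6]]
    - [40, [0, 0, 0], [0, 0, -0.6]]
    - [40, [0, 0, 0], [0, 0, -0.6]]
    - [40, [0, 0, 0], [0, 0, -0.5]]
    - [40, [0, 0, 0], [0, 0, -0.5]]
    - [40, [0, 0, 0], [0, 0, -0.5]]
    - [40, [0, 0, 0], [0, 0, 0]]

```text
t: 13.62
ee_pos: [0.4932, -0.034, 0.1817]
orientation: [[-0.962, -0.272, 0.002], [-0.272, 0.962, -0.0], [-0.001, -0.001, -1.0]]
force: [-0.4, 0.1, 7.2]
opening: 0.572
finger_force: 61.9
```

```bash
python3 st.py
```

```text
13.625 [ 0.493 -0.034  0.182] yaw -164.24283142319342 F [-0.442  0.065  7.248] T [-0.137  0.07   0.06 ] 0.5720315482130444 [-0.234  0.283 -0.369  0.917 -0.    -0.509]
```

>>> carry_out:
  plan:
    - [40, [0, 0, 0], [0, 0, -0.8]]
    - [40, [0, 0, 0], [0, 0, -0.8]]
    - [40, [0, 0, 0], [0, 0, -0.8]]
    - [40, [0, 0, 0], [0, 0, -0.8]]
    - [40, [0, 0, 0], [0, 0, -0.8]]
    - [40, [0, 0, 0], [0, 0, -0.8]]
    - [40, [0, 0, 0], [0, 0, -0.8]]
    - [40, [0, 0, 0], [0, 0, -0.8]]
    - [40, [0, 0, 0], [0, 0, -0.8]]
    - [40, [0, 0, 0], [0, 0, -0.8]]
    - [40, [0, 0, 0], [0, 0, 0]]

```text
t: 15.0
ee_pos: [0.4931, -0.0339, 0.1817]
orientation: [[0.101, -0.995, 0.001], [-0.995, -0.101, -0.0], [0.0, -0.001, -1.0]]
force: [-1.9, -0.0, 6.8]
opening: 0.575
finger_force: 62.1
```

```bash
python3 st.py
```

```text
15.0 [ 0.493 -0.034  0.182] yaw -84.22152665192016 F [-1.904 -0.003  6.826] T [0.071 0.285 0.146] 0.5747027089916361 [-0.234  0.283 -0.369  0.917  0.    -1.905]
```

>>> carry_out:
  plan:
    - [40, [0, 0, -0.15], [0, 0, 0]]
    - [40, [0, 0, -0.15], [0, 0, 0]]
    - [40, [0, 0, 0], [0, 0, 0]]

```text
t: 15.38
ee_pos: [0.493, -0.0339, 0.1887]
orientation: [[0.1, -0.995, 0.001], [-0.995, -0.1, -0.0], [0.0, -0.001, -1.0]]
force: [0.1, -0.8, -0.6]
opening: 0.571
finger_force: 61.9
```

>>> carry_out:
  plan:
    - [40, [0, 0, -0.2], [0, 0, 0]]
    - [40, [0, 0, -0.2], [0, 0, 0]]
    - [40, [0, 0, 0], [0, 0, 0]]

```text
t: 15.75
ee_pos: [0.493, -0.034, 0.1988]
orientation: [[0.101, -0.995, 0.001], [-0.995, -0.101, -0.0], [0.0, -0.001, -1.0]]
force: [-1.0, 0.1, -0.4]
opening: 0.573
finger_force: 61.9
```

>>> carry_out:
  plan:
    - [40, [0, 0, -0.4], [0, 0, 0]]
    - [40, [0, 0, -0.5], [0, 0, 0]]
    - [40, [0, 0, -0.5], [0, 0, 0]]
    - [40, [0, 0, -0.5], [0, 0, 0]]
    - [40, [0, 0, -0.5], [0, 0, 0]]
    - [40, [0, 0, -0.5], [0, 0, 0]]
    - [40, [0, 0, -0.4], [0, 0, 0]]
    - [40, [0, 0, -0.2], [0, 0, 0]]
    - [40, [0, 0, 0], [0, 0, 0]]
    - [40, [0, 0, 0], [0, 0, 0]]
    - [40, [0, 0, 0], [0, 0, 0]]

```text
t: 17.12
ee_pos: [0.4926, -0.0339, 0.2856]
orientation: [[0.101, -0.995, -0.001], [-0.995, -0.101, 0.0], [-0.0, 0.001, -1.0]]
force: [-0.3, -0.4, -0.4]
opening: 0.571
finger_force: 61.9
```

```bash
python3 - <<'E'
from h import *
import cv2
b=grab_frame("side")[:,:,::-1][115:315,200:400]
cv2.imwrite("pics/s3.png",cv2.resize(b,(600,600),interpolation=cv2.INTER_CUBIC))
E
python3 st.py
```

```text
17.175 [ 0.493 -0.034  0.286] yaw -84.21323493909092 F [-0.574 -0.408 -1.415] T [-0.01  -0.001  0.009] 0.574134941530619 [-0.234  0.217 -0.162  1.192 -0.    -1.906]
```

View pics/s3.png

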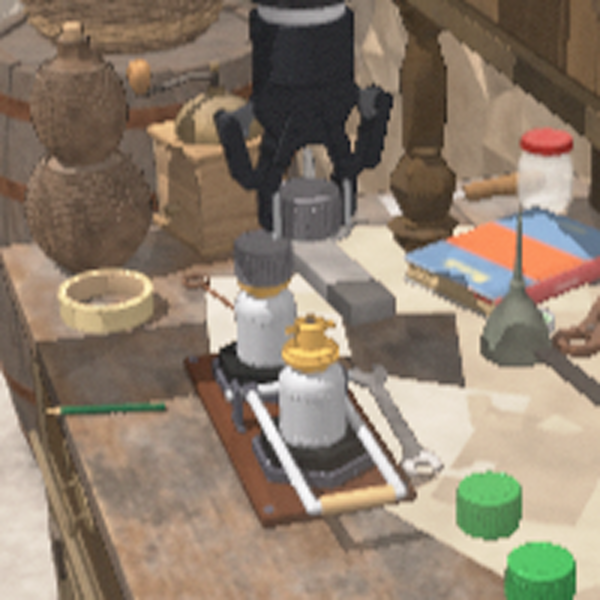

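The picture shows the cap in the gripper at about (308,208), well above the bare brass outlet at (312,335). The clamp is still down, the bottle is seated and the spare is untouched.

```bash
python3 -c "
from workcell import bot
print(bot.hand_in())"
```

```text
the job is handed in; nothing more can be done
None
```

The job is handed in at about 17 s: the clamp is down, the cap came off counter-clockwise (right-hand thread), and I'm holding it still about 8 cm above the outlet, with the bottle seated and nothing else touched.

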